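Load the cast dryer and latch its guard gate

TASK

Stand the yellow plaster cast upright on the round grid inside the dryer and let go of it; then push the blue gate shut gently, without slamming or forcing it, until its sprung tongue snaps behind the strike and the gate stays shut by itself. Do not drop the cast, and leave the other things on the bench where they are.

Things in the scene. Friction and masses are not known exactly. Their poses are not given: they have to be found in the camera images.
- cast_yellow: Yellow plaster cast of a row of teeth: base block 56 (x) x 32 (y) x 24 mm high, on it a ridge of teeth 46 long, 14 wide, up to 36 mm above the underside; 110 g. Origin: centre of the underside, z up. Grip the base across its 32 mm (its y axis). The white and the blue cast of the same shape and size are not wanted.
- cast_white: White plaster cast, same shape as the yellow one; bystander.
- cast_blue: Pale blue plaster cast, same shape as the yellow one; bystander.
- dryer: Cast dryer, fixed to the bench: white plinth 210 (x) x 240 (y) x 30 mm high, with a clear guard 62 mm high on the back and both sides (top 94 mm above the bench, open on top) and a blue gate in front. Origin: centre of the plinth's underside; its own -x side is the front with the gate. Inside the guard there is 190 mm from side to side and 170 mm from gate to back.
- grid (a point): Centre of the top of the round dark grid (diameter 100 mm, top 34 mm above the bench) on which the cast is to stand, in the middle of the plinth.
- gate (a joint): Angle of the blue gate about its upright hinge, rad: 0 = parallel to the dryer's front, positive = swung open towards the dryer's -x. Starts ajar. A weak spring (1 to 2 N at the push plate) opens it to 0.4 or more when it is let go unlatched. Pushed shut, the tongue meets the strike somewhere between 0.17 and 0.03. Latched it rests between -0.075 and +0.075, depending on how the keeper is set.
- push_plate (a point): Centre of the outer face of the orange push plate (40 wide x 44 mm high) near the free end of the gate's outer face: 130 mm from the hinge axis, 68 mm above the bench, 8 mm in front of the plane of the hinge axis (towards the dryer's -x when shut). It turns with the gate; axes parallel to the dryer's at gate angle 0. The gate's top edge is 92 mm above the bench.
- gate_hinge (a point): Point on the gate's upright hinge axis at 68 mm above the bench, at the dryer's front left corner (dryer frame x = -85 mm, y = +90 mm).
- latch (a point): Point on the gate's free end at the brass sprung tongue, 160 mm from the hinge, 45 mm up. The strike and a rubber bumper sit on a keeper at the dryer's front right post, set up to 10 mm nearer or deeper (not measured). Pushed at the plate, it takes 4 to 7 N to ride up and snap in, up to 13 N with the finger's rubbing; then the bumper adds 4 to 5 N per mm. Never above 20 N on gate or dryer.
- bottle: White bottle with blue cap, 52 mm across, 130 mm tall; bystander. Origin: centre of the underside.
- dropper: Amber dropper bottle with black cap, 28 mm across, 70 mm tall; bystander. Origin: centre of the underside.
- bowl: Green mixing bowl, 110 mm across, 60 mm high; bystander. Origin: centre of the underside.
- spatula: Spatula, 190 mm long, lying flat; bystander.
- brush: Brush, 170 mm long, lying flat; bystander.
Mind the look-alikes: they are no part of the job. Of the things like the cast_yellow, leave any that is pink; of the rest the larger one is meant.

How it is judged (in metres and radians):
On the way, in this order (a step that is already met when the one before it is completed fails the run):
1. the yellow cast stands upright on the grid, released, with the gate still open (horizontal distance between cast_yellow and grid below 0.03 m and z of cast_yellow in the frame of grid below 0.004 m and angle between cast_yellow's own z axis and vertical below 0.15 rad and contact force between the fingers and cast_yellow below 0.1 N and value of joint gate above 0.2 rad), for 0.2 s.
2. the gate is latched: it stays shut with the robot off it (value of joint gate below 0.09 rad and contact force between each of the arm, the fingers and dryer below 0.1 N), for 0.3 s.
At the end, for the whole second after the job is handed in: The gate stays shut by itself (gate angle below 0.09 rad, at rest), and the yellow cast stands at rest on the grid, its centre within 30 mm of the grid's centre, tilted less than 0.15 rad (value of joint gate below 0.09 rad and velocity of joint gate between -0.05 and 0.05 rad/s and horizontal distance between cast_yellow and grid below 0.03 m and z of cast_yellow in the frame of grid between -0.003 and 0.004 m and angle between cast_yellow's own z axis and vertical below 0.15 rad and linear speed of cast_yellow below 0.02 m/s); the robot touches nothing.
It fails at once if the robot presses on the dryer or its gate with more than 20 N (contact force between any of the fingers, the arm and dryer above 20 N).
It fails at once if the gate is slammed: it swings shut faster than 1.5 rad/s (velocity of joint gate below -1.5 rad/s).
It fails at once if the yellow cast is dropped or knocked: it moves faster than 0.5 m/s with no finger on it (linear speed of cast_yellow above 0.5 m/s and contact force between the fingers and cast_yellow below 0.05 N).
It fails at once if another thing on the bench is moved by more than 20 mm (distance of any of cast_white, cast_blue, bottle, dropper, bowl, spatula, brush from where it was at the start of the episode above 0.02 m).
It also fails if it takes over 64 s, if anything falls off the work surface, if the arm or the gripper's body presses on something with over 40 N, if the wrist force passes 120 N, or if a joint passes its speed limit or range.

ROBOT

A 6-joint arm with a two-finger parallel gripper is mounted at the origin on the work surface. World frame = base frame: x ahead of the robot, y to its left, z up, the work surface at z = 0. Lengths are in mm, angles in rad, forces in N, time in s.
With the tool pointing down it reaches from about 275 to 750 mm from the base axis. Payload 10.2 kg.
Tool frame: the origin (TCP) lies between the finger pads; the fingertips stand 17 mm ahead of it and the grasp point (between the pads) lies 2 mm behind it (tips_ahead is the distance from the TCP to the fingertips, in mm); z points along the fingers, y is the line along which they close (so a half turn about z gives the same grasp; the last joint's range is limited). The gripper opens to 85 mm and grips with 20 to 120 N. Pads are 22 mm wide; open, the fingers measure 114 mm over their backs; the gripper's body (76 mm by 85 mm) begins 54 mm behind the grasp point. The pads swing forward as they close: fully open they stand 13 mm farther back than shut.
Start: joints at [-1.447, 0.313, 1.498, -0, 1.331, -0.223], TCP at [178.43, -493.755, 221.594] pointing down, gripper open.
Joint ranges: [-2.94, 2.94], [-0.97, 2.17], [0.19, 2.56], [-1.23, 4.37], [0.02, 3.11], [-2.88, 2.88]. Speed limits (rad/s): [2.39, 2.39, 3.01, 3.14, 3.14, 3.14].

INTERFACE

Orientations are given as a unit quaternion [w, x, y, z].
In Python, from rig import sense, capture, finish_job, boxes_of, tips_ahead gives the robot as it stands.
- The arm moves only by the tool drive_tool, never from a script. Its argument "commands" is text: rows parted by semicolons, each of 7 numbers parted by spaces: the shift along the world's x, y, z in units of 0.1 m (1.0 is 0.1 m), then the turn, a rotation vector about the world's x, y, z in units of pi/4 rad (1.0 is pi/4 rad), then the opening in per cent of the stroke, from 0 (shut) to 100 (fully open). A call has 1 to 20 rows; each row shifts and turns the commanded pose from where the row before left it; what a row does not reach is not made up. A row lasts 1/12 s, in which the tool goes at most 41.7 mm and 7.16 degrees, less where a joint would pass 70% of its speed; a pose out of reach is approached as far as the arm can. A call with a number of a shift or a turn outside -1 to 1 is refused whole. A call with a gripper value outside its range is refused whole. The fingers move at their own pace and stop on an object; "force" is the grip in N (left out, the last holds). Time passes only in rows, so rows that do not move let the fingers close. It gives the time, the measured TCP pose, the force, the opening and the grip force at its end, in the units of the state.
- sense(): the state, without advancing time (a new reading comes with each control period).
- capture(name): name is "side" or "top" or "wrist"; returns a dict with "pixels" (420x560x3 uint8, blue, green, red), "fov_y" (degrees; the focal length in pixels is half the picture's height over the tangent of half this angle, whatever the lens; pixels are square), "cx", "cy" (the principal point, pixels), "position" and "attitude" of the camera in the world; the wrist camera has in their place "tool_from_camera" (4x4, takes a point from camera to tool coordinates, whose origin is the TCP and whose axes are the flange's). Camera axes: x right, y down, z forward; pixel columns grow to the right and rows downward; lengths in mm; the calibration is good to about 2 mm. The wrist camera is an equidistant fisheye: a pixel r from the principal point sees the ray r / f radians off the axis. A picture is of the moment at which its call begins: read the wrist's pose just before it. There is no depth.
- finish_job(): hands the job in; it is judged then, once.
Trained networks look in a picture, given as the dict that the camera call returned (one of the last four; its "shot" number tells which), for a name from the list of things; names that differ only in an ending like _2 or _b are one class to them, and where a whole thing is asked for, a point or a joint stands for the part that bears it (a point fixed in the world has none). Each returns a list of dicts, best first, with "confidence" (0 to 1); they miss things now and then, are a little off and sometimes report something else, mostly with a low value. They report only what shows in the picture. A call takes as long as a camera call. They do not tell look-alikes from the thing itself.
- boxes_of(picture, name): "position" ([column, row] in pixels, amid what is visible of it).
The state is a dict: "time_s": time; "joints": joint angles; "dq": joint speeds; "tau": joint torques, N m; "eef_pos": TCP position; "ee_rot": TCP orientation; "force": force on the tool from outside, world axes, zero at the start; "wrist_torque": the same for the moment, N m; "grip_width": opening from 0.0 (shut) to 1.0 (fully open); "grip_force": force on a finger pad.
Only numpy, scipy, OpenCV 4.12 (cv2) and the standard library are available. Lean on these libraries where they do the work, as an engineer would, in place of code of your own. Each camera call takes 0.05 s, during which the arm holds its last target. There are 200 camera calls.

## Working session

There is one attempt and no reset: what is moved stays moved. The work goes in short steps, Python scripts to look and compute and a tool call to move; the robot and the scene stay as the last step left them, time stands still between calls to the robot, and variables do not carry over. Pictures are saved under pics/ and viewed, at most 10 in all, crops included, and the job is handed in when it is done.

Besides the shell and the picture viewer there is one more tool, called as a command line: name --argument value ..., lists and objects as JSON in quotes. drive_tool: Moves the arm, as the interface text tells. Shifts and turns lie within -1 to 1; 1 stands for 0.1 m of shift or pi/4 rad of turn. Its arguments: {"type":"object","properties":{"commands":{"type":"string"},"force":{"type":"number"}},"required":["commands"]}

```bash
mkdir -p pics
cat > h.py <<'E'
import numpy as np, cv2
from scipy.spatial.transform import Rotation as R
from rig import sense, capture, finish_job, boxes_of, tips_ahead
def rot(a):
    a=np.array(a,float)
    return a if a.shape==(3,3) else R.from_quat(a,scalar_first=True).as_matrix()
def cam(p,s=None):
    f=p["pixels"].shape[0]/2/np.tan(np.radians(p["fov_y"])/2)
    if "tool_from_camera" in p:
        T=np.array(p["tool_from_camera"]); Rt=rot(s["ee_rot"])
        return f,Rt@T[:3,:3],np.array(s["eef_pos"])+Rt@T[:3,3],True
    return f,rot(p["attitude"]),np.array(p["position"]),False
def ray(p,uv,s=None):
    f,A,o,fe=cam(p,s); d=np.array([uv[0]-p["cx"],uv[1]-p["cy"]],float)
    if fe:
        r=np.hypot(*d); t=r/f; v=np.array([*(d/max(r,1e-9)*np.sin(t)),np.cos(t)])
    else: v=np.array([*(d/f),1.])
    return o,A@v
def at_z(p,uv,z,s=None):
    o,v=ray(p,uv,s); return o+v*(z-o[2])/v[2]
def proj(p,X,s=None):
    f,A,o,fe=cam(p,s); c=A.T@(np.array(X,float)-o)
    if fe:
        r=np.hypot(c[0],c[1]); k=f*np.arctan2(r,c[2])/max(r,1e-9)
    else: k=f/c[2]
    return np.array([p["cx"]+k*c[0],p["cy"]+k*c[1]])
E
python3 - <<'E'
from h import *
s=sense(); print(s)
T=capture("top"); S=capture("side")
print({k:v for k,v in T.items() if k!="pixels"}); print({k:v for k,v in S.items() if k!="pixels"})
zs=dict(cast_yellow=18,dryer=30,gate=68,push_plate=68,gate_hinge=68,latch=45,bottle=65,dropper=35,bowl=30,spatula=5,brush=5,cast_white=18,cast_blue=18)
for n,z in zs.items():
    print(n,[(np.round(b["position"]).tolist(),round(b["confidence"],2),np.round(at_z(T,b["position"],z)[:2]).tolist()) for b in boxes_of(T,n)[:4]],'| side',[(np.round(b["position"]).tolist(),round(b["confidence"],2)) for b in boxes_of(S,n)[:4]])
cv2.imwrite("pics/top.png",T["pixels"]); cv2.imwrite("pics/side.png",S["pixels"])
E
```

```text
{'time_s': 0.0, 'joints': array([-1.44741058e+00,  3.13475661e-01,  1.49845998e+00,  5.11412092e-05,
        1.33101814e+00, -2.23411782e-01]), 'dq': array([ 4.68620277e-04,  3.62124623e-05, -1.01828773e-03, -1.09411716e-03,
        3.77937290e-04, -8.19478761e-04]), 'tau': array([ 6.43055341e-05, -4.12267256e+01, -2.59741348e+01, -1.96564483e-04,
        4.21210541e-03,  1.48708182e-05]), 'eef_pos': array([ 178.40124033, -493.46198793,  221.0133454 ]), 'ee_rot': array([-6.78470654e-04,  9.85004887e-01,  1.72525097e-01,  5.88266859e-05]), 'force': array([-0.1873745 ,  0.25971869, -0.59698122]), 'wrist_torque': array([ 0.01996485, -0.02640719,  0.01675714]), 'grip_force': 0.0, 'grip_width': 1.0015128208058892}
{'fov_y': 46.19500195752631, 'cx': 279.5874835120405, 'cy': 213.27785742701755, 'position': array([ 391.49954238,    3.92551559, 1288.34491665]), 'attitude': array([-0.02921487,  0.71558821, -0.69654311,  0.04367721]), 'shot': 1}
{'fov_y': 45.10822011019478, 'cx': 287.77758540638524, 'cy': 211.02216328325966, 'position': array([-190.01276667,  689.24666356,  955.86577055]), 'att
[... 705 characters left out ...]
.0, 155.0], 0.78, [674.0, -235.0])] | side [([305.0, 159.0], 0.65), ([208.0, 313.0], 0.51), ([230.0, 248.0], 0.46)]
dropper [([141.0, 249.0], 0.51, [422.0, 327.0]), ([218.0, 164.0], 0.47, [644.0, 141.0])] | side [([208.0, 315.0], 0.55)]
bowl [([86.0, 191.0], 0.9, [565.0, 478.0]), ([209.0, 216.0], 0.43, [509.0, 160.0])] | side [([120.0, 306.0], 0.62)]
spatula [([84.0, 274.0], 0.62, [355.0, 476.0])] | side [([170.0, 379.0], 0.66)]
brush [([442.0, 212.0], 0.84, [539.0, -449.0])] | side []
cast_white [([407.0, 193.0], 0.63, [586.0, -353.0]), ([442.0, 213.0], 0.37, [537.0, -445.0])] | side [([352.0, 166.0], 0.64)]
cast_blue [([406.0, 194.0], 0.16, [583.0, -350.0])] | side [([212.0, 223.0], 0.51)]
```

View pics/top.png

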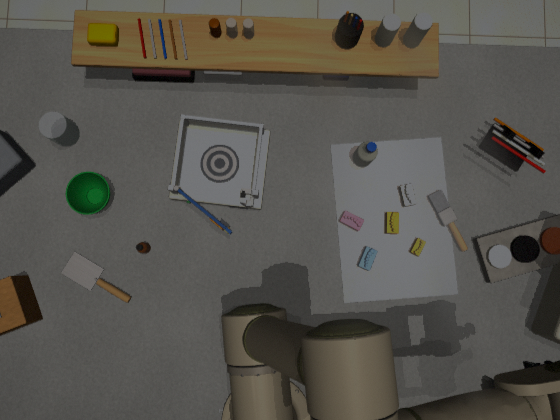

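View pics/side.png

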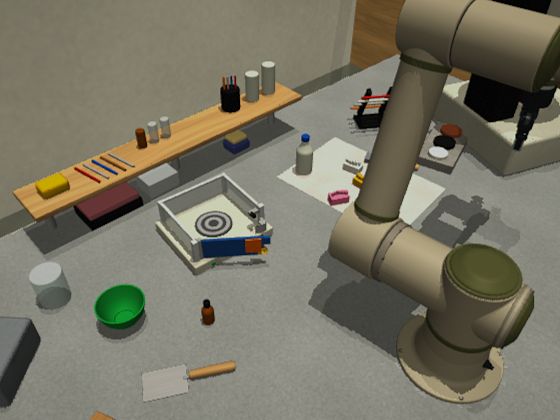

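Candidates in the top view are pink (350,220), yellow (392,223), small yellow (418,246), white (407,193) and blue (368,258). The larger yellow one at (392,223) fits. I'll confirm it in a crop and segment it for its pose.

Run:
```python
from h import *
T=capture("top"); im=T["pixels"]
a=cv2.resize(im[170:275,335:455],None,fx=5,fy=5,interpolation=cv2.INTER_CUBIC)[:, :400*2]
b=cv2.resize(im[105:245,160:280],None,fx=5,fy=5,interpolation=cv2.INTER_CUBIC)
c=np.zeros((600,800,3),np.uint8); A=cv2.resize(im[170:275,335:455],(400,350),interpolation=cv2.INTER_CUBIC); B=cv2.resize(im[105:245,165:275],(400,509),interpolation=cv2.INTER_CUBIC)
c[:350,:400]=A; c[:509,400:]=B
cv2.imwrite("pics/crop.png",c)
hsv=cv2.cvtColor(im,cv2.COLOR_BGR2HSV)
m=cv2.inRange(hsv,(20,120,60),(35,255,255)); m[:170]=0; m[275:]=0; m[:,:335]=0; m[:,455:]=0
n,l,st,ce=cv2.connectedComponentsWithStats(m)
for i in range(1,n):
    if st[i,4]>30:
        P=np.argwhere(l==i)[:,::-1].astype(np.float32)
        W=np.array([at_z(T,p,24)[:2] for p in P],np.float32)
        print(st[i],ce[i],cv2.minAreaRect(W),W.mean(0))
m=cv2.inRange(hsv,(95,120,40),(125,255,255)); m[:180]=0;m[240:]=0;m[:,:165]=0;m[:,275:]=0
P=np.argwhere(m)[:,::-1].astype(np.float32); W=np.array([at_z(T,p,92)[:2] for p in P],np.float32); print("gate",len(P),cv2.minAreaRect(W),cv2.boxPoints(cv2.minAreaRect(W)))
for n,uv,z in [("grid",(219,163),34),("FL",(170,201),30),("FR",(264,208),30),("BL",(182,117),92),("BR",(264,124),92)]: print(n,at_z(T,uv,z))
```

```text
[387 212  12  21 246] [392.50813008 221.96747967] ((508.259521484375, -313.3219299316406), (52.6361198425293, 28.68953514099121), 0.19145579636096954) [ 508.33493 -313.3135 ]
[411 238  14  18 129] [417.5503876  246.60465116] ((446.4703063964844, -378.8328857421875), (22.918628692626953, 40.73743438720703), 63.48455047607422) [ 446.32312 -378.37613]
gate 178 ((516.82275390625, 165.02688598632812), (163.96771240234375, 7.14280891418457), 52.32945251464844) [[463.89386  102.316124]
 [469.54767   97.95101 ]
 [569.75165  227.73764 ]
 [564.09784  232.10275 ]]
grid [647.73585134 139.69149562  34.        ]
FL [545.83167689 261.57791176  30.        ]
FR [534.60246278  20.25918091  30.        ]
BL [749.043763   229.45496537  92.        ]
BR [737.79410237  25.57378425  92.        ]
```

View pics/crop.png

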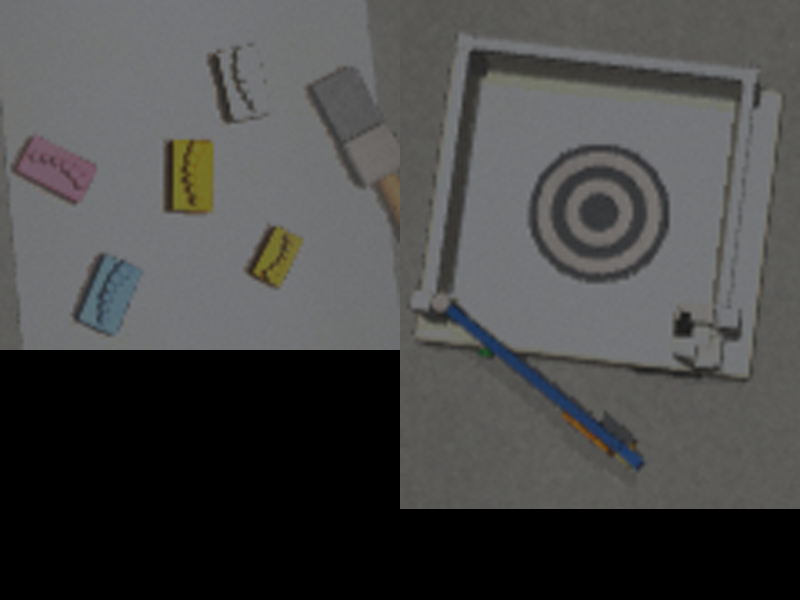

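The crop confirms it: the larger yellow cast is at crop (190,175), i.e. pixel (392,223), with its long axis about along world x. The small yellow one at crop (275,255) and the pink one are to be left. The dryer's yaw is about -0.05 rad, and the gate is ajar about 0.6 rad.

drive_tool --commands "0.33 0.18 0 0 0 -0.044 100;0.33 0.18 0 0 0 -0.044 100;0.33 0.18 0 0 0 -0.044 100;0.33 0.18 0 0 0 -0.044 100;0.33 0.18 0 0 0 -0.044 100;0.33 0.18 0 0 0 -0.044 100;0.33 0.18 0 0 0 -0.044 100;0.33 0.18 0 0 0 -0.044 100;0.33 0.18 0 0 0 -0.044 100;0.33 0.18 0 0 0 -0.044 100;0 0 -0.3 0 0 0 80;0 0 -0.3 0 0 0 80;0 0 0 0 0 0 80;0 0 0 0 0 0 80"

```text
time_s: 2.62
eef_pos: [508.1, -313.5, 161.2]
ee_rot: [-0.001, 1.0, 0.001, -0.001]
force: [-0.4, 0.0, -0.1]
grip_width: 0.797
grip_force: 0.0
```

Run:
```python
from h import *
s=sense(); p=capture("wrist"); print(s["eef_pos"],rot(s["ee_rot"])[:,1],s["grip_width"],tips_ahead() if callable(tips_ahead) else tips_ahead)
im=p["pixels"]; 
hsv=cv2.cvtColor(im,cv2.COLOR_BGR2HSV); m=cv2.inRange(hsv,(18,100,50),(38,255,255))
n,l,st,ce=cv2.connectedComponentsWithStats(m)
for i in range(1,n):
    if st[i,4]>100:
        P=np.argwhere(l==i)[:,::-1]
        W=np.array([at_z(p,q,24,s)[:2] for q in P],np.float32); print(st[i],ce[i],cv2.minAreaRect(W))
cv2.imwrite("pics/w1.png",im)
```

```text
[ 508.07088099 -313.51633802  161.18242788] [ 0.00118561 -0.99999794 -0.00164784] 0.7966250137647155 17.0
[ 263  166   35   62 2097] [279.63185503 196.45731998] ((508.64324951171875, -314.33319091796875), (31.15866470336914, 57.82315444946289), 89.33265686035156)
[426 193  32  66 678] [443.05309735 224.41887906] ((477.4343566894531, -481.912109375), (77.69247436523438, 18.739686965942383), 28.118101119995117)
[ 327  230   41   48 1096] [346.05383212 253.58667883] ((451.02545166015625, -378.9635009765625), (28.787450790405273, 45.37923812866211), 62.81693649291992)
```

View pics/w1.png

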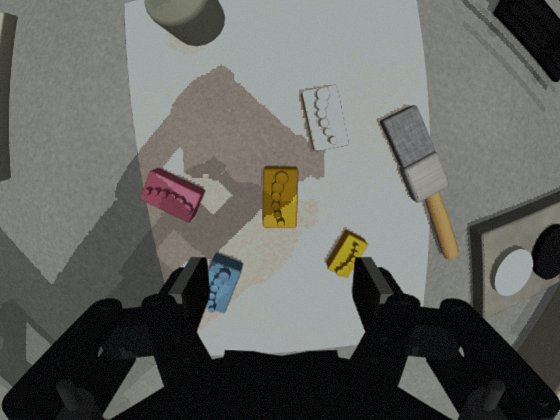

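The wrist view shows the wanted cast at (280,196), at world (508.6, -314.3) and square to the tool. Its measured size of 58x31 mm fits the full-size cast. Next I descend and grip.

drive_tool --commands "0 -0.01 -0.35 0 0 0 80;0 0 -0.35 0 0 0 80;0 0 -0.3 0 0 0 80;0 0 -0.2 0 0 0 80;0 0 -0.12 0 0 0 80;0 0 -0.08 0 0 0 80;0 0 0 0 0 0 80;0 0 0 0 0 0 25;0 0 0 0 0 0 15;0 0 0 0 0 0 15;0 0 0 0 0 0 15;0 0 0 0 0 0 15;0 0 0 0 0 0 15;0 0 0 0 0 0 15;0 0 0 0 0 0 15" --force 35

```text
time_s: 3.92
eef_pos: [508.7, -314.9, 22.3]
ee_rot: [0.0, 1.0, 0.001, 0.0]
force: [-0.3, 0.3, 6.5]
grip_width: 0.15
grip_force: 19.0
```

Run:
```python
from h import *
s=sense(); p=capture("wrist"); print(s["eef_pos"],s["grip_width"],s["grip_force"],s["force"])
q=capture("side")
c=np.zeros((600,800,3),np.uint8); c[:420,:560]=p["pixels"]; c[420:600,:240]=cv2.resize(q["pixels"][150:220,320:413],(240,180))
t=capture("top"); c[420:600,260:560]=cv2.resize(t["pixels"][190:260,335:452],(300,180))
cv2.imwrite("pics/w2.png",c)
```

```text
[ 508.72891286 -314.88082101   22.25228191] 0.15032006062485356 18.994129380444065 [-0.27219959  0.30543046  6.53302497]
```

View pics/w2.png

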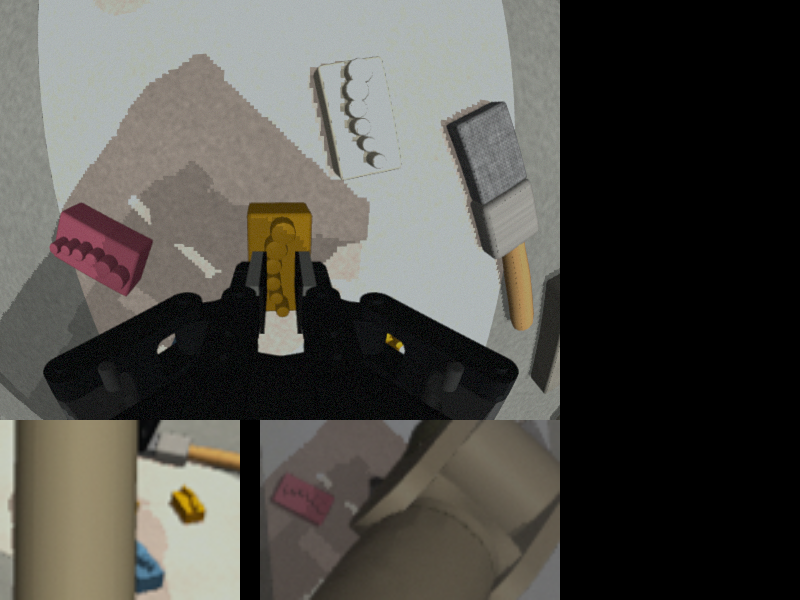

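Run:
```python
from h import *
s=sense(); p=capture("wrist")
for x in (480,497,508,519,536):
  for z in (0,5,24,36,42): print(x,z,[np.round(proj(p,(x,-314.5+d,z),s)).tolist() for d in (-16,-7,7,16)])
im=p["pixels"][195:355,225:335]; cv2.imwrite("pics/w3.png",cv2.resize(cv2.convertScaleAbs(im,alpha=1.6,beta=10),None,fx=3.7,fy=3.7,interpolation=cv2.INTER_CUBIC))
print(cam(p,s)[2])
```

```text
480 0 [[304.0, 288.0], [289.0, 288.0], [266.0, 288.0], [251.0, 288.0]]
480 5 [[304.0, 292.0], [289.0, 292.0], [266.0, 292.0], [251.0, 292.0]]
480 24 [[306.0, 309.0], [290.0, 309.0], [264.0, 309.0], [248.0, 309.0]]
480 36 [[308.0, 322.0], [291.0, 322.0], [263.0, 322.0], [246.0, 321.0]]
480 42 [[309.0, 328.0], [291.0, 329.0], [263.0, 329.0], [245.0, 328.0]]
497 0 [[304.0, 263.0], [289.0, 263.0], [266.0, 263.0], [250.0, 263.0]]
497 5 [[305.0, 267.0], [289.0, 267.0], [265.0, 267.0], [250.0, 267.0]]
497 24 [[308.0, 282.0], [290.0, 282.0], [264.0, 282.0], [247.0, 282.0]]
497 36 [[310.0, 294.0], [291.0, 294.0], [263.0, 294.0], [244.0, 293.0]]
497 42 [[311.0, 300.0], [292.0, 300.0], [262.0, 300.0], [243.0, 300.0]]
508 0 [[305.0, 246.0], [289.0, 246.0], [265.0, 246.0], [250.0, 246.0]]
508 5 [[306.0, 249.0], [290.0, 249.0], [265.0, 249.0], [249.0, 249.0]]
508 24 [[308.0, 263.0], [291.0, 263.0], [263.0, 263.0], [246.0, 263.0]]
508 36 [[310.0, 274.0], [292.0, 274.0], [262.0, 274.0], [243.0, 274.0]]
508 42 [[312.0, 280.0], [292.0, 280.0], [261.0, 280.0], [242.0, 279.0]]
519 0 [[306.0, 228.0], [290.0, 228.0], [265.0, 228.0], [249.0, 228.0]]
519 5 [[306.0, 231.0], [290.0, 231.0], [265.0, 231.0], [248.0, 231.0]]
519 24 [[309.0, 243.0], [291.0, 243.0], [263.0, 243.0], [245.0, 243.0]]
519 36 [[311.0, 253.0], [292.0, 253.0], [262.0, 253.0], [242.0, 252.0]]
519 42 [[312.0, 258.0], [292.0, 258.0], [261.0, 258.0], [241.0, 258.0]]
536 0 [[306.0, 199.0], [290.0, 199.0], [265.0, 199.0], [248.0, 199.0]]
536 5 [[307.0, 201.0], [290.0, 201.0], [264.0, 201.0], [248.0, 201.0]]
536 24 [[310.0, 210.0], [291.0, 210.0], [262.0, 210.0], [244.0, 210.0]]
536 36 [[312.0, 218.0], [292.0, 218.0], [261.0, 217.0], [241.0, 217.0]]
536 42 [[314.0, 222.0], [293.0, 222.0], [260.0, 222.0], [239.0, 221.0]]
[ 578.04937425 -315.88478145  174.69291916]
```

View pics/w3.png

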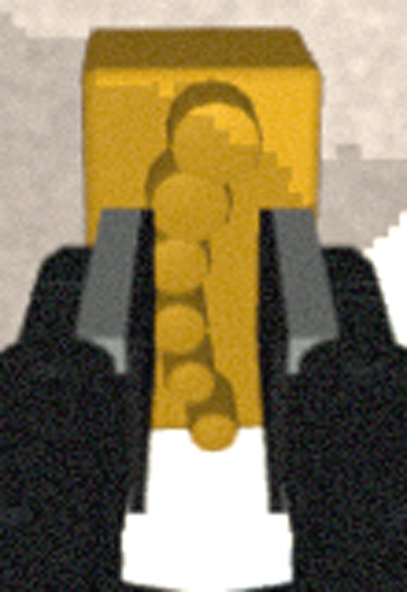

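Run:
```python
from h import *
s=sense(); p=capture("wrist"); t=np.array(s["eef_pos"]); print(np.array(p["tool_from_camera"]).round(3))
for nm,uv,dy in [("w1L",(207,258),34),("w1R",(355,258),-34),("w3 innerL tip",(225+154/3.7,195+210/3.7),6.4),("innerR",(225+260/3.7,195+210/3.7),-6.4),("outL",(225+102/3.7,252),16),("innerL as 16",(225+154/3.7,252),16)]:
    o,v=ray(p,uv,s); X=o+v*((t[1]+dy-o[1])/v[1]); print(nm,(X-t).round(1))
```

```text
[[ 1.00000e-03 -9.62000e-01 -2.74000e-01  6.94290e+01]
 [ 1.00000e+00  0.00000e+00  1.00000e-03  1.17500e+00]
 [-1.00000e-03 -2.74000e-01  9.62000e-01 -1.52343e+02]
 [ 0.00000e+00  0.00000e+00  0.00000e+00  1.00000e+00]]
w1L [ 6.2 34.  11.6]
w1R [ 11.8 -34.   24.1]
w3 innerL tip [ -2.    6.4 -16.5]
innerR [25.1 -6.4 47.8]
outL [-10.   16.  -34.8]
innerL as 16 [ -95.    16.  -235.7]
```

drive_tool --commands "0 0 0.03 0 0 0 60;0 0 0 0 0 0 70;0 0 0 0 0 0 70;0 0 0 0 0 0 70;0 0 0 0 0 0 70;0 0 0 0 0 0 70"

```text
time_s: 4.67
eef_pos: [508.3, -314.7, 24.4]
ee_rot: [-0.0, 1.0, 0.001, -0.0]
force: [0.3, -0.5, 0.0]
grip_width: 0.702
grip_force: 0.0
```

Run:
```python
from h import *
s=sense(); p=capture("wrist"); print(s["eef_pos"],s["grip_width"],s["grip_force"],s["force"])
hsv=cv2.cvtColor(p["pixels"],cv2.COLOR_BGR2HSV); m=cv2.inRange(hsv,(15,100,40),(38,255,255))
n,l,st,ce=cv2.connectedComponentsWithStats(m)
for i in range(1,n):
    if st[i,4]>300:
        P=np.argwhere(l==i)[:,::-1]; W=np.array([at_z(p,q,24,s)[:2] for q in P],np.float32); print(st[i],ce[i].round(),cv2.minAreaRect(W))
c=p["pixels"][150:420,130:430]; cv2.imwrite("pics/w4.png",cv2.resize(cv2.convertScaleAbs(c,alpha=1.8,beta=25),None,fx=2.2,fy=2.2,interpolation=cv2.INTER_CUBIC))
```

```text
[ 508.34206769 -314.73379249   24.43024441] 0.7015616486770686 0.0 [ 0.27511159 -0.46050909  0.03898214]
[ 245  201   65  112 6468] [277. 253.] ((508.0910339355469, -314.2423095703125), (31.539663314819336, 63.33555221557617), 89.79835510253906)
[ 501  241   31   88 1876] [517. 286.] ((477.9661865234375, -477.2503356933594), (76.44651794433594, 21.08766746520996), 28.159439086914062)
```

View pics/w4.png

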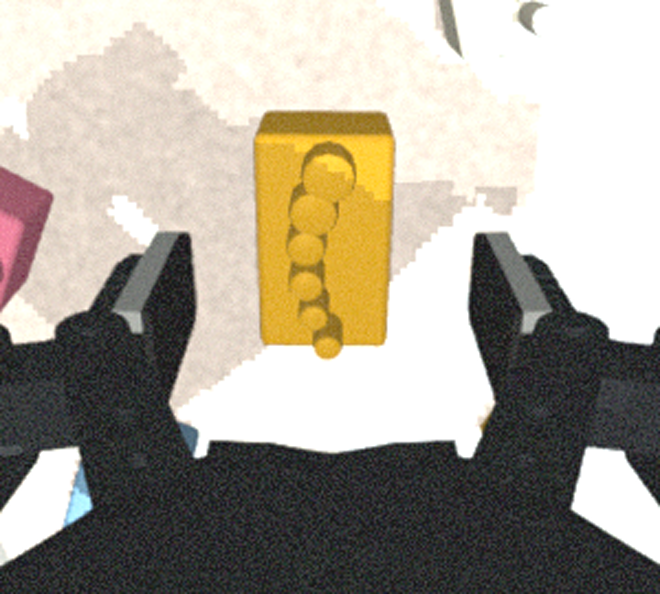

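The pads ride above the base: the last closing pinched only the tooth ridge, so the tips stand farther back than nominal. The cast is still in place. I'll narrow the fingers and feel downward in small steps.

drive_tool --commands "0 0 0 0 0 0 55;0 0 0 0 0 0 55;0 0 -0.04 0 0 0 55;0 0 -0.03 0 0 0 55;0 0 0 0 0 0 55;0 0 0 0 0 0 55"

```text
time_s: 5.22
eef_pos: [508.3, -314.6, 17.2]
ee_rot: [-0.0, 1.0, 0.001, -0.0]
force: [-0.7, 0.2, 0.3]
grip_width: 0.55
grip_force: 0.0
```

drive_tool --commands "0 0 -0.03 0 0 0 55;0 0 -0.02 0 0 0 55;0 0 0 0 0 0 55;0 0 0 0 0 0 55"

```text
time_s: 5.55
eef_pos: [508.4, -314.7, 12.4]
ee_rot: [-0.0, 1.0, 0.001, -0.0]
force: [-0.4, -0.8, 0.7]
grip_width: 0.551
grip_force: 0.0
```

drive_tool --commands "0 0 0 0 0 0 45;0 0 0 0 0 0 45;0 0 0 0 0 0 45;0 0 0 0 0 0 30;0 0 0 0 0 0 30;0 0 0 0 0 0 30;0 0 0 0 0 0 30" --force 35

```text
time_s: 6.13
eef_pos: [508.5, -314.8, 13.0]
ee_rot: [0.0, 1.0, 0.001, 0.0]
force: [-1.0, 1.9, 5.4]
grip_width: 0.341
grip_force: 34.7
```

drive_tool --commands "0 0 0 0 0 0 20;0 0 0.05 0 0 0 20;0 0 0.1 0 0 0 20;0 0 0.15 0 0 0 20;0 0 0 0 0 0 20;0 0 0 0 0 0 20" --force 45

```text
time_s: 6.63
eef_pos: [508.7, -315.0, 43.3]
ee_rot: [0.001, 1.0, 0.001, 0.001]
force: [-0.2, -0.3, -2.7]
grip_width: 0.324
grip_force: 44.4
```

Run:
```python
from h import *
s=sense(); p=capture("wrist"); print(s["eef_pos"],s["grip_width"],s["grip_force"],s["force"])
c=p["pixels"][150:420,130:430]; cv2.imwrite("pics/w5.png",cv2.resize(cv2.convertScaleAbs(c,alpha=1.8,beta=25),None,fx=2.2,fy=2.2,interpolation=cv2.INTER_CUBIC))
```

```text
[ 508.74567173 -315.03754565   43.31005259] 0.32371175665187923 44.40524697303772 [-0.21957602 -0.26605086 -2.69330545]
```

View pics/w5.png

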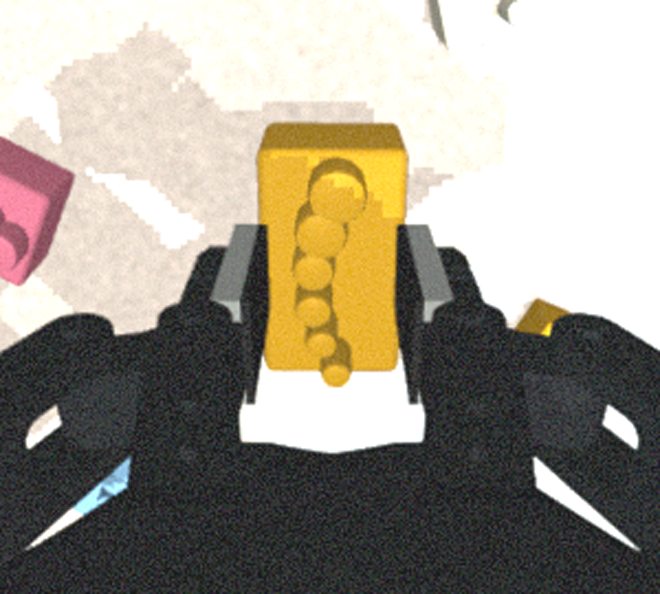

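The cast is lifted level, with the base gripped on both sides (crop: base at x 260-408, pads at both edges). Now I carry it over the dryer.

drive_tool --commands "0 0 0.2 0 0 0 20;0 0 0.3 0 0 0 20;0 0 0.35 0 0 0 20;0 0.1 0.35 0 0 0 20;0.05 0.25 0.3 0 0 0 20;0.1 0.35 0.1 0 0 0 20;0.12 0.37 0 0 0 -0.01 20;0.12 0.37 0 0 0 -0.01 20;0.12 0.37 0 0 0 -0.01 20;0.12 0.37 0 0 0 -0.01 20;0.12 0.37 0 0 0 -0.01 20;0.12 0.37 0 0 0 -0.01 20;0.12 0.37 0 0 0 0 20;0.12 0.37 0 0 0 0 20;0.12 0.37 0 0 0 0 20;0.11 0.3 0 0 0 0 20;0.05 0.2 0 0 0 0 20;0 0 0 0 0 0 20;0 0 0 0 0 0 20"

```text
time_s: 8.27
eef_pos: [647.1, 139.0, 201.2]
ee_rot: [0.0, 1.0, -0.022, -0.001]
force: [0.4, -0.3, -1.0]
grip_width: 0.32
grip_force: 44.7
```

Run:
```python
from h import *
s=sense(); p=capture("wrist"); print(s["eef_pos"],s["grip_width"],s["grip_force"],s["force"],rot(s["ee_rot"])[:,1])
T=capture("top")
for n,z in [("gate",80),("push_plate",68),("dryer",30)]:
    for pic,ss in ((p,s),(T,None)):
        print(n,[(np.round(b["position"]).tolist(),round(b["confidence"],2),np.round(at_z(pic,b["position"],z,ss)[:2]).tolist()) for b in boxes_of(pic,n)[:2]])
hsv=cv2.cvtColor(p["pixels"],cv2.COLOR_BGR2HSV)
for nm,lo,hi,z in (("blue",(95,120,40),(125,255,255),92),("orange",(5,150,60),(17,255,255),68)):
    m=cv2.inRange(hsv,lo,hi); n,l,st,ce=cv2.connectedComponentsWithStats(m)
    for i in range(1,n):
        if st[i,4]>60: print(nm,st[i],ce[i].round(),at_z(p,ce[i],z,s))
print("H,grid px",proj(p,(567,233.5,92),s),proj(p,(647.7,139.7,34),s))
cv2.imwrite("pics/w6.png",cv2.convertScaleAbs(p["pixels"],alpha=1.4,beta=10))
```

```text
[647.12074749 138.98882602 201.21611083] 0.319924598068158 44.65681850910187 [ 0.35796876 -0.3052634  -0.9561225 ] [-4.41975487e-02 -9.99022737e-01  3.84436558e-04]
gate [([268.0, 323.0], 0.81, [521.0, 156.0]), ([63.0, 345.0], 0.23, [470.0, 429.0])]
gate [([228.0, 230.0], 0.52, [472.0, 106.0])]
push_plate [([267.0, 324.0], 0.87, [512.0, 157.0])]
push_plate []
dryer [([278.0, 174.0], 0.71, [663.0, 140.0])]
dryer [([252.0, 166.0], 0.84, [642.0, 54.0]), ([227.0, 225.0], 0.31, [487.0, 113.0])]
blue [186 265  31  36 559] [201. 283.] [576.82118103 214.733405    92.        ]
blue [ 246  315   72   40 1303] [280. 336.] [514.18285397 144.17703866  92.        ]
H,grid px [183.25496772 291.63443954] [278.15820678 190.34562041]
```

View pics/w6.png

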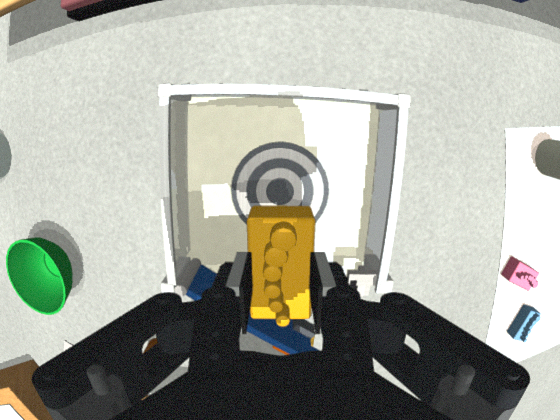

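The grid centre is at (280,190), predicted (278,190), so the dryer pose holds. Lowering.

drive_tool --commands "0 0 -0.2 0 0 0 20;0 0 -0.3 0 0 0 20;0 0 -0.3 0 0 0 20;0 0 -0.3 0 0 0 20;0 0 -0.2 0 0 0 20;0.01 0.01 -0.1 0 0 0 20;0 0 -0.06 0 0 0 20;0 0 0 0 0 0 20;0 0 0 0 0 0 20"

```text
time_s: 9.42
eef_pos: [649.1, 139.2, 57.9]
ee_rot: [-0.0, 1.0, -0.023, 0.001]
force: [0.7, 0.5, -0.1]
grip_width: 0.322
grip_force: 44.7
```

drive_tool --commands "0 0 -0.01 0 0 0 20;0 0 -0.01 0 0 0 20;0 0 0 0 0 0 20;0 0 0 0 0 0 20"

```text
time_s: 9.75
eef_pos: [648.6, 139.2, 55.0]
ee_rot: [-0.0, 1.0, -0.023, 0.0]
force: [0.1, -0.0, -1.4]
grip_width: 0.327
grip_force: 44.7
```

drive_tool --commands "0 0 -0.015 0 0 0 20;0 0 -0.015 0 0 0 20;0 0 -0.01 0 0 0 20;0 0 0 0 0 0 20;0 0 0 0 0 0 20"

```text
time_s: 10.17
eef_pos: [648.4, 139.2, 50.5]
ee_rot: [0.0, 1.0, -0.023, -0.0]
force: [0.6, 0.5, -0.9]
grip_width: 0.327
grip_force: 44.7
```

drive_tool --commands "0 0 -0.01 0 0 0 20;0 0 -0.01 0 0 0 20;0 0 0 0 0 0 20;0 0 0 0 0 0 20"

```text
time_s: 10.5
eef_pos: [648.4, 139.3, 48.5]
ee_rot: [-0.0, 1.0, -0.023, -0.0]
force: [0.1, -0.6, -1.6]
grip_width: 0.327
grip_force: 44.7
```

drive_tool --commands "0 0 -0.01 0 0 0 20;0 0 -0.005 0 0 0 20;0 0 0 0 0 0 20;0 0 0 0 0 0 20"

```text
time_s: 10.83
eef_pos: [648.5, 139.2, 47.2]
ee_rot: [0.0, 1.0, -0.023, 0.0]
force: [0.1, 0.3, -0.1]
grip_width: 0.322
grip_force: 45.6
```

drive_tool --commands "0 0 -0.01 0 0 0 20;0 0 0 0 0 0 20;0 0 0 0 0 0 20"

```text
time_s: 11.08
eef_pos: [648.6, 139.3, 47.1]
ee_rot: [0.0, 1.0, -0.023, 0.0]
force: [-3.0, -0.6, 6.7]
grip_width: 0.324
grip_force: 49.2
```

It touched the grid at TCP 47 mm, as expected. Release.

drive_tool --commands "0 0 0 0 0 0 38;0 0 0 0 0 0 45;0 0 0 0 0 0 55;0 0 0 0 0 0 70;0 0 0 0 0 0 70;0 0 0 0 0 0 70;0 0 0.1 0 0 0 70;0 0 0.25 0 0 0 70;0 0 0.35 0 0 0 70;0 0 0.35 0 0 0 70;0 0 0.25 0 0 0 70;0 0 0 0 0 0 70"

```text
time_s: 12.08
eef_pos: [650.5, 139.4, 183.5]
ee_rot: [-0.0, 1.0, -0.023, 0.006]
force: [-0.2, -0.2, 0.9]
grip_width: 0.7
grip_force: 0.0
```

Run:
```python
from h import *
s=sense(); p=capture("wrist"); print(s["eef_pos"],s["force"])
hsv=cv2.cvtColor(p["pixels"],cv2.COLOR_BGR2HSV)
m=cv2.inRange(hsv,(18,100,50),(38,255,255)); n,l,st,ce=cv2.connectedComponentsWithStats(m)
for i in range(1,n):
    if st[i,4]>300:
        P=np.argwhere(l==i)[:,::-1]; print(st[i],cv2.minAreaRect(np.array([at_z(p,q,58,s)[:2] for q in P],np.float32)))
m=cv2.inRange(hsv,(95,120,40),(125,255,255)); n,l,st,ce=cv2.connectedComponentsWithStats(m)
for i in range(1,n):
    if st[i,4]>300:
        P=np.argwhere(l==i)[:,::-1]; r=cv2.minAreaRect(np.array([at_z(p,q,80,s)[:2] for q in P],np.float32)); print("blue",st[i],r,cv2.boxPoints(r).round().tolist())
cv2.imwrite("pics/w7.png",cv2.convertScaleAbs(p["pixels"],alpha=1.4,beta=10))
# gate geometry
G=np.array([648,139.7]); yaw=-0.0465; xd=np.array([np.cos(yaw),np.sin(yaw)]); yd=np.array([-xd[1],xd[0]]); H=G-85*xd+90*yd; print("H",H)
for th in (0.6,0.5,0.4,0.3,0.2,0.1,0.05,0,-.05):
    d=-np.cos(th)*yd-np.sin(th)*xd; nn=-np.cos(th)*xd+np.sin(th)*yd; print(th,(H+130*d+8*nn).round(1),nn.round(2))
```

```text
[650.52583673 139.40742909 183.51228659] [-0.2207563  -0.16465218  0.9362381 ]
[ 263  172   37   64 2283] ((649.107177734375, 137.81072998046875), (31.711166381835938, 57.737632751464844), 86.90866088867188)
blue [ 209  290   98   65 2950] ((529.0838012695312, 166.73497009277344), (105.42085266113281, 41.703033447265625), 52.589698791503906) [[480.0, 138.0], [514.0, 112.0], [578.0, 196.0], [545.0, 221.0]]
H [567.27537106 233.55379205]
0.6 [482.6 134.6] [-0.8  0.6]
0.5 [492.9 126.6] [-0.85  0.52]
0.4 [503.9 119.8] [-0.9   0.43]
0.3 [515.6 114. ] [-0.94  0.34]
0.2 [527.8 109.4] [-0.97  0.24]
0.1 [540.4 106.1] [-0.99  0.15]
0.05 [546.8 104.9] [-1.   0.1]
0 [553.2 104.1] [-1.    0.05]
-0.05 [559.7 103.5] [-1. -0.]
```

View pics/w7.png

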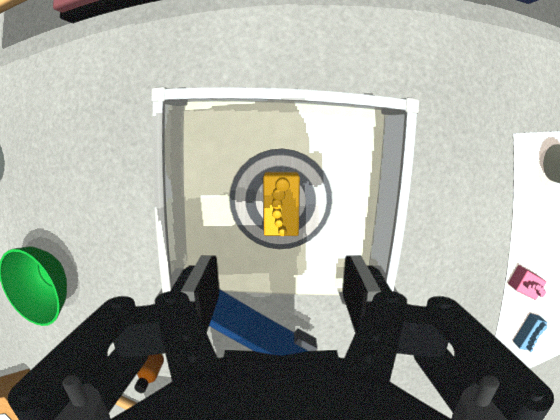

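The cast stands centred at (649,138) on the grid, rings visible around it at (281,200). The gate is still open at about 0.6 rad. Now I shut the fingers and move in front of the push plate.

drive_tool --commands "-0.15 0 0 0 0 0 50;-0.3 0.04 0 0 0 0 0;-0.35 0.05 0 0 0 0 0;-0.35 0.05 0 0 0 0 0;-0.35 0.05 0 0 0 0 0;-0.3 0.05 0 0 0 0 0;-0.2 0.02 0 0 0 0 0;0 0 -0.2 0 0 0 0;0 0 -0.3 0 0 0 0;0 0 -0.3 0 0 0 0;0 0 -0.2 0 0 0 0;0 0 -0.1 0 0 0 0;0 0 0 0 0 0 0;0 0 0 0 0 0 0"

```text
time_s: 13.3
eef_pos: [448.6, 165.3, 66.4]
ee_rot: [0.0, 1.0, -0.023, -0.0]
force: [0.1, -0.2, 1.3]
grip_width: -0.001
grip_force: 0.0
```

```bash
cat > g.py <<'E'
from h import *
s=sense(); p=capture("wrist"); T=capture("top"); print(s["eef_pos"],s["force"],s["grip_width"],rot(s["ee_rot"])[:,1].round(3))
for nm,pic,ss in (("w",p,s),("t",T,None)):
    hsv=cv2.cvtColor(pic["pixels"],cv2.COLOR_BGR2HSV); m=cv2.inRange(hsv,(95,120,40),(125,255,255))
    P=np.argwhere(m)[:,::-1]; W=np.array([at_z(pic,q,92,ss)[:2] for q in P]); k=(np.hypot(*(W-[530,165]).T)<110)
    W=W[k].astype(np.float32)
    if len(W)>20: r=cv2.minAreaRect(W); print(nm,len(W),r[1],r[2],cv2.boxPoints(r).round().tolist())
E
python3 g.py
```

```text
[448.57752996 165.2546149   66.43566162] [ 0.10188153 -0.20181224  1.34319515] -0.0006882250342492274 [-0.046 -0.999  0.   ]
w 7052 (164.40322875976562, 7.868383407592773) 52.48754119873047 [[463.0, 103.0], [469.0, 98.0], [569.0, 228.0], [563.0, 233.0]]
t 106 (163.96774291992188, 7.142788887023926) 52.32945251464844 [[464.0, 102.0], [470.0, 98.0], [570.0, 228.0], [564.0, 232.0]]
```

Gate angle from the wrist camera is 87.3-52.5 degrees, i.e. 0.61 rad. Start the gentle push.

drive_tool --commands "0.05 -0.035 0.02 0 0 0 0;0.05 -0.035 0.02 0 0 0 0;0.04 -0.03 0 0 0 0 0;0.04 -0.03 0 0 0 0 0;0.04 -0.03 0 0 0 0 0;0.04 -0.03 0 0 0 0 0;0.04 -0.03 0 0 0 0 0;0.04 -0.03 0 0 0 0 0;0.03 -0.02 0 0 0 0 0"

```text
time_s: 14.15
eef_pos: [485.7, 137.8, 70.0]
ee_rot: [0.0, 1.0, -0.023, -0.0]
force: [-0.7, -0.3, -0.5]
grip_width: -0.004
grip_force: 0.4
```

```bash
python3 g.py
```

```text
[485.73327496 137.84547214  69.96863571] [-0.71644418 -0.34313607 -0.51203909] -0.004050106466872084 [-0.046 -0.999  0.   ]
w 12669 (164.331298828125, 18.147544860839844) 58.68783950805664 [[479.0, 92.0], [494.0, 82.0], [580.0, 222.0], [564.0, 232.0]]
```

drive_tool --commands "0.036 -0.024 0 0 0 0 0;0.036 -0.024 0 0 0 0 0;0.036 -0.024 0 0 0 0 0;0.036 -0.02 0 0 0 0 0;0.036 -0.015 0 0 0 0 0;0.03 -0.01 0 0 0 0 0"

```text
time_s: 14.75
eef_pos: [506.7, 126.2, 70.0]
ee_rot: [0.0, 1.0, -0.023, -0.0]
force: [-2.3, -1.0, 0.8]
grip_width: -0.002
grip_force: 0.7
```

```bash
python3 g.py
```

```text
[506.72648214 126.21236133  70.04349653] [-2.30096381 -1.02858549  0.80641485] -0.0023313892149299624 [-0.046 -0.999  0.   ]
w 13144 (164.34429931640625, 19.75809669494629) 69.47176361083984 [[507.0, 77.0], [526.0, 70.0], [583.0, 224.0], [565.0, 231.0]]
```

drive_tool --commands "0.025 -0.01 0 0 0 0 0;0.025 -0.01 0 0 0 0 0;0.025 -0.008 0 0 0 0 0;0.02 -0.006 0 0 0 0 0;0.015 -0.005 0 0 0 0 0"

```text
time_s: 15.27
eef_pos: [517.6, 122.5, 70.1]
ee_rot: [0.0, 1.0, -0.023, -0.0]
force: [-1.1, -0.2, 0.3]
grip_width: -0.001
grip_force: 0.8
```

drive_tool --commands "0.012 -0.004 0 0 0 0 0;0.012 -0.004 0 0 0 0 0;0.012 -0.004 0 0 0 0 0"

```text
time_s: 15.52
eef_pos: [521.1, 121.4, 70.1]
ee_rot: [0.0, 1.0, -0.023, -0.0]
force: [-0.4, -0.9, 1.1]
grip_width: 0.0
grip_force: 0.8
```

drive_tool --commands "0.012 -0.004 0 0 0 0 0;0.012 -0.004 0 0 0 0 0;0.012 -0.004 0 0 0 0 0"

```text
time_s: 15.77
eef_pos: [524.2, 120.4, 69.9]
ee_rot: [-0.0, 1.0, -0.023, -0.001]
force: [-6.1, 0.8, 2.3]
grip_width: 0.003
grip_force: 2.8
```

The tongue has met the strike (6 N). On with smaller steps.

drive_tool --commands "0.01 -0.003 0 0 0 0 0;0.01 -0.003 0 0 0 0 0"

```text
time_s: 15.93
eef_pos: [525.9, 119.9, 70.0]
ee_rot: [-0.0, 1.0, -0.023, -0.001]
force: [-5.9, 1.0, 3.0]
grip_width: -0.003
grip_force: 3.2
```

drive_tool --commands "0.008 -0.002 0 0 0 0 0;0.008 -0.002 0 0 0 0 0"

```text
time_s: 16.1
eef_pos: [527.4, 119.5, 69.9]
ee_rot: [-0.0, 1.0, -0.023, -0.001]
force: [-7.3, 0.3, 3.6]
grip_width: -0.003
grip_force: 3.4
```

drive_tool --commands "0.008 -0.002 0 0 0 0 0;0.008 -0.002 0 0 0 0 0"

```text
time_s: 16.27
eef_pos: [528.9, 119.1, 70.0]
ee_rot: [-0.0, 1.0, -0.023, -0.001]
force: [-6.9, 0.6, 4.2]
grip_width: 0.002
grip_force: 3.7
```

drive_tool --commands "0.008 -0.002 0 0 0 0 0;0.008 -0.002 0 0 0 0 0"

```text
time_s: 16.43
eef_pos: [530.4, 118.7, 70.0]
ee_rot: [-0.0, 1.0, -0.023, -0.001]
force: [-8.3, 1.0, 3.8]
grip_width: 0.002
grip_force: 4.0
```

drive_tool --commands "0.008 -0.002 0 0 0 0 0;0.008 -0.002 0 0 0 0 0"

```text
time_s: 16.6
eef_pos: [531.8, 118.4, 69.9]
ee_rot: [-0.0, 1.0, -0.023, -0.002]
force: [-8.6, 1.1, 3.8]
grip_width: 0.002
grip_force: 4.3
```

drive_tool --commands "0.008 -0.002 0 0 0 0 0;0.008 -0.002 0 0 0 0 0"

```text
time_s: 16.77
eef_pos: [533.3, 118.0, 69.9]
ee_rot: [-0.0, 1.0, -0.023, -0.002]
force: [-9.5, 0.8, 5.2]
grip_width: -0.006
grip_force: 4.7
```

```bash
python3 g.py
```

```text
[533.33177937 118.04040109  69.9412203 ] [-9.54381388  0.7672442   5.23071245] -0.005602886033002938 [-0.046 -0.999 -0.   ]
w 13315 (164.6083984375, 21.084064483642578) 81.78487396240234 [[542.0, 67.0], [563.0, 64.0], [587.0, 227.0], [566.0, 230.0]]
```

drive_tool --commands "0.008 -0.001 0 0 0 0 0;0.008 -0.001 0 0 0 0 0"

```text
time_s: 17.03
eef_pos: [534.8, 117.8, 69.9]
ee_rot: [-0.0, 1.0, -0.023, -0.002]
force: [-9.7, 0.5, 5.2]
grip_width: 0.004
grip_force: 5.1
```

drive_tool --commands "0.008 -0.001 0 0 0 0 0"

```text
time_s: 17.12
eef_pos: [536.3, 117.6, 70.0]
ee_rot: [-0.0, 1.0, -0.023, -0.001]
force: [-4.0, -1.1, -0.1]
grip_width: 0.005
grip_force: 2.3
```

drive_tool --commands "0.008 -0.001 0 0 0 0 0"

```text
time_s: 17.2
eef_pos: [537.1, 117.4, 69.8]
ee_rot: [-0.0, 1.0, -0.023, -0.001]
force: [-7.9, 0.8, 2.4]
grip_width: 0.002
grip_force: 3.7
```

The force fell from 10 to 4 N (the snap), then rose again on the bumper. I back off slowly and check the gate.

drive_tool --commands "0 0 0 0 0 0 0;-0.02 0 0 0 0 0 0;-0.03 0 0 0 0 0 0;-0.05 0 0 0 0 0 0;-0.1 0 0 0 0 0 0;-0.2 0 0 0 0 0 0;0 0 0 0 0 0 0;0 0 0 0 0 0 0;0 0 0 0 0 0 0;0 0 0 0 0 0 0"

```text
time_s: 18.03
eef_pos: [498.6, 117.2, 70.3]
ee_rot: [-0.0, 1.0, -0.023, 0.001]
force: [-0.7, 0.0, -0.6]
grip_width: -0.001
grip_force: 0.0
```

```bash
python3 g.py
```

```text
[498.6231149  117.15820973  70.32130123] [-0.72270785  0.01885789 -0.5812947 ] -0.0011200971695692098 [-0.046 -0.999 -0.   ]
w 7747 (164.54501342773438, 10.190448760986328) 82.88082885742188 [[545.0, 66.0], [555.0, 65.0], [576.0, 228.0], [565.0, 230.0]]
```

drive_tool --commands "-0.2 0 0.1 0 0 0 0;-0.1 0 0.3 0 0 0 0;0 0 0.35 0 0 0 0;0 0 0.35 0 0 0 0;0 0 0.2 0 0 0 0;0 0 0 0 0 0 0;0 0 0 0 0 0 0;0 0 0 0 0 0 0"

```text
time_s: 18.8
eef_pos: [467.5, 117.2, 199.1]
ee_rot: [0.0, 1.0, -0.023, -0.001]
force: [0.3, -0.2, 0.2]
grip_width: -0.004
grip_force: 0.0
```

```bash
python3 g.py
python3 - <<'E'
from h import *
s=sense(); p=capture("wrist"); T=capture("top")
for nm,pic,ss in (("w",p,s),("t",T,None)):
    hsv=cv2.cvtColor(pic["pixels"],cv2.COLOR_BGR2HSV); m=cv2.inRange(hsv,(18,100,50),(38,255,255)); n,l,st,ce=cv2.connectedComponentsWithStats(m)
    for i in range(1,n):
        W=np.array([at_z(pic,q,58,ss)[:2] for q in np.argwhere(l==i)[:,::-1]],np.float32)
        if st[i,4]>40 and np.hypot(*(W.mean(0)-[648,140]))<80: print(nm,st[i],cv2.minAreaRect(W))
E
```

```text
[467.51022443 117.21043736 199.0548104 ] [ 0.29033036 -0.16849106  0.21770412] -0.003833146739161844 [-0.046 -0.999  0.   ]
w 2058 (165.60243225097656, 9.713644981384277) 83.20207977294922 [[544.0, 66.0], [553.0, 64.0], [573.0, 229.0], [563.0, 230.0]]
t 48 (163.9451904296875, 7.303949356079102) 82.5473861694336 [[546.0, 67.0], [553.0, 66.0], [574.0, 228.0], [567.0, 229.0]]
w [ 229    0   37   41 1414] ((633.916259765625, 138.1466064453125), (32.381622314453125, 40.42015075683594), 87.61334991455078)
t [212 150  15  24 289] ((646.7618408203125, 137.21795654296875), (33.35563659667969, 59.01393127441406), 87.44479370117188)
```

The gate holds by itself at about 0.075 rad (unlatched it would spring to 0.4 or more), and the cast still stands at (647,137). Handing in.

```bash
python3 -c "
from rig import finish_job; print(finish_job())"
```

```text
the job is handed in; nothing more can be done
None
```

The yellow cast stands released on the grid about 3 mm from its centre, and the gate is latched shut at about 0.075 rad after a push that peaked near 11 N; the job is handed in, but it returned no verdict.

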